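# Hang the parts tray on the louvre rail and slide it in under the pawl

### The job

Pick up the small brass parts tray, lift it over the rail of the louvre stand and let its back lip down so that it hangs on the rail, clear of the pawl on either side. Then slide the hanging tray along the rail towards the middle until the spring pawl rides up on its lip and drops into the notch, and leave it hanging there. Be gentle: a push of 15 N is plenty and the stand must not be strained, and leave the rack, dome, wheel and scraper alone.

Things in the scene. Friction and masses are not known exactly. Their poses are not given: they have to be found in the camera images.
- tray: Open brass tray, loose, 230 to 460 g, standing on the table at the start: 70 mm (x) by 100 mm (y), 50 mm high, 3 mm walls; origin at the centre of its underside, z up, its back with the lip on the +x side (back wall's outer face at x = 35 mm). A divider across its middle (along y) carries the grip plate.
- tray_grip (a point): On the tray, 72 mm over its underside: middle of the walnut grip plate by which it is carried, 12 mm thick along the tray's x, 50 mm long along y, from 44 to 90 mm above the underside. 25 mm of free space on either side of it (x).
- tray_lip (a point): On the tray: lower edge of the lip's tongue, 47 mm behind (+x) the tray's origin, 36 mm up. The tongue is 4 mm thick, 100 mm long (y) and hangs 14 mm down from the flange, leaving a downward-open channel 10 mm wide between it and the back wall. The flange's underside, 50 mm up, comes to rest on the rail's top edge.
- tray_notch (a point): On the tray, 58 mm up: top of the flange, at the middle of its notch. The flange is 8 mm thick and reaches back from the wall to x = 49 mm; the notch, 12 mm wide at y = 0, goes right through it. Its ends slope down at about 35 degrees from y = +-40 mm to +-51 mm so that the pawl rides up.
- panel: Louvre stand, fixed: origin on the table at mid-length; x points away from its open front (front faces -x, roughly to the robot), y along the rail, z up. Two posts at y = +-168 mm, 146 mm high, stand behind the slot (x = 29 to 43 mm). A tray hanging free leans back about 0.08 rad, its origin about 36 mm before the stand's and 50 mm below the rail's top edge.
- rail_range (a point): Front face of the rail, middle of the height range: a level steel strip along y, 310 mm long, x = 0 to +5 mm of the stand. Its top edge is clamped 119 to 131 mm above the table, a new height each time, NOT measured (this point stays at 125 mm): feel for it. The slot behind it, x = 5 to 22 mm, 21 mm deep, takes the tongue; its back strip is as high as the rail.
- backrest (a point): Front face (x = -1 mm of the stand) of the fixed louvre below the rail, 59 to 93 mm above the table, that backs the hanging tray. While the lip is lowered level behind the rail the tray's origin must be 40 to 36 mm before (-x) the stand's origin: nearer touches this louvre, farther sets the tongue on top of the rail, 14 mm too high.
- land_left (a point): On the stand, y = +90 mm: where the tray's origin should be (level, at middling rail height) for the lip to go down clear of the pawl, on the +y side.
- land_right (a point): The same on the -y side, y = -90 mm. Either side will do.
- pawl (a joint): Lift (m) of the spring pawl, an upright 8 mm pin, round-ended, 4 mm behind the stand's origin. 0 = down, 2 mm above the rail's top; about 0.006 riding on the flange; 0 in the notch, a firm stop. Spring 1 to 2 N; sliding the tray takes 2 to 7 N. Its 16 mm wide brass holder spans the slot, 20 mm above the rail to 39 mm (ball), clamped at y = -18 to +18 mm, a new place each time, NOT measured.
- rack: Bystander, loose: beech rack 160 by 56 mm with three upright pinned brass cylinders, 112 mm high in all; origin under its centre.
- dome: Bystander, loose: small glass dome on a round wooden foot, 92 mm across, 100 mm high; origin under its centre.
- wheel: Bystander, loose: steel ratchet wheel, 50 mm across, 13 mm high at the hub, lying flat; origin under its centre.
- scraper: Bystander, loose: bone-handled scraper, 160 mm long along its x, lying flat, 11 mm high; origin near its middle.

How it is judged:
By the outcome, as a careful person would: the job done as asked, in the order asked, and still so for the second after the job is handed in, with the robot touching nothing.
It also fails if it takes over 64 s, if anything falls off the work surface, if the arm or the gripper's body presses on something with over 40 N, if the wrist force passes 120 N, or if a joint passes its speed limit or range.

### The arm

A 6-joint arm with a two-finger parallel gripper is mounted at the origin on the work surface. World frame = base frame: x ahead of the robot, y to its left, z up, the work surface at z = 0. Lengths are in mm, angles in rad, forces in N, time in s.
With the tool pointing down it reaches from about 250 to 775 mm from the base axis. Payload 4 kg.
Tool frame: the origin (TCP) lies at the very end of the fingers, on their centre line; the grasp point (between the pads) lies 19 mm behind it; x points along the fingers, y is the direction in which the jaws open and shut, and the axes are right-handed (so a half turn about x gives the same grasp; the last joint's range is limited). The gripper opens to 85 mm and grips with 20 to 120 N. Pads are 22 mm wide; open, the fingers measure 114 mm over their backs; the gripper's body (76 mm by 85 mm) begins 54 mm behind the grasp point. The pads swing forward as they close: fully open they stand 13 mm farther back than shut.
Start: joints at [-1.212, 0.087, 1.371, -0, 1.684, -0.103], TCP at [245.059, -492.409, 199.641] pointing down, gripper open.
Joint ranges: [-3.1, 3.1], [-0.76, 2.03], [0.27, 2.55], [-1.08, 4.22], [0.17, 2.65], [-2.57, 2.57]. Speed limits (rad/s): [2.79, 2.79, 3.14, 3.14, 3.14, 3.14].

### API

Orientations are given as [roll, pitch, yaw] about the fixed x, y, z axes, in that order (R = Rz(yaw) Ry(pitch) Rx(roll)).
In Python, from workcell import get_obs, get_image, sign_off gives the robot as it stands.
- The arm moves only by the shell command python3 -m pendant 'ROWS' [FORCE]. ROWS is text: rows parted by semicolons, each of 5 numbers parted by spaces: the shift along the world's x, y, z in units of 25 mm (1.0 is 25 mm), then the turn about the world's z in units of 6 degrees (1.0 is 6 degrees), then the finger opening in mm, from 0 to 85.4. A call has 1 to 8 rows; each row is the pose to reach, as a shift and turn from the pose commanded when the call began; what a row does not reach only later rows make up. A row lasts 1/8 s, in which the tool goes at most 62.5 mm and 10.7 degrees, less where a joint would pass 70% of its speed; a pose out of reach is approached as far as the arm can. A call with a gripper value outside its range is refused whole. The fingers move at their own pace and stop on an object; FORCE is the grip in N (left out, the last holds). Time passes only in rows, so rows that repeat a pose let the fingers close. It gives the time, the measured TCP pose, the force and the opening at its end, in the units of the state.
- get_obs(): the state, without advancing time (a new reading comes with each control period).
- get_image(name): name is "side" or "top"; returns a dict with "pixels" (384x512x3 uint8, blue, green, red), "mtx" (3x3 intrinsics, pixels), "eye" and "rotation" of the camera in the world. Camera axes: x right, y down, z forward; pixel columns grow to the right and rows downward; lengths in mm; the calibration is good to about 2 mm. A picture is of the moment at which its call begins. There is no depth.
- sign_off(): hands the job in, once; it reports no verdict.
The state is a dict: "time": time; "qpos": joint angles; "dq": joint speeds; "joint_efforts": joint torques, N m; "tcp_pos": TCP position; "eef_rot": TCP orientation; "force": force on the tool from outside, world axes, zero at the start; "wrist_torque": the same for the moment, N m; "finger_gap": finger opening in mm.
Only numpy, scipy, OpenCV 4.12 (cv2) and the standard library are available. Lean on these libraries where they do the work, as an engineer would, in place of code of your own. Each camera call takes 0.05 s, during which the arm holds its last target. There are 200 camera calls.

## Working session

There is one attempt and no reset: what is moved stays moved. The work goes in short steps, Python scripts to look and compute and a shell command to move; the robot and the scene stay as the last step left them, time stands still between calls to the robot, and variables do not carry over. Pictures are saved under pics/ and viewed, about 8 in all and at most 12, crops included, and the job is handed in when it is done.

```bash
ls; mkdir -p pics
cat > h.py <<'E'
import numpy as np, cv2
from workcell import get_obs, get_image, sign_off
def ray(im,u,v):
    d=np.linalg.inv(im["mtx"])@np.array([u,v,1.]); return np.array(im["eye"],float), np.array(im["rotation"])@d
def onz(im,u,v,z):
    e,d=ray(im,u,v); return e+d*(z-e[2])/d[2]
def proj(im,p):
    c=np.array(im["rotation"]).T@(np.array(p,float)-np.array(im["eye"])); q=np.array(im["mtx"])@c; return q[:2]/q[2]
def tri(a,pa,b,pb):
    e1,d1=ray(a,*pa); e2,d2=ray(b,*pb); d1=d1/np.linalg.norm(d1); d2=d2/np.linalg.norm(d2)
    t=np.linalg.lstsq(np.c_[d1,-d2],e2-e1,rcond=None)[0]; p,q=e1+d1*t[0],e2+d2*t[1]
    return (p+q)/2, np.linalg.norm(p-q)
E
python3 - <<'E'
from h import *
import pickle
for n in("side","top"):
    im=get_image(n); pickle.dump(im,open(n+"0.pkl","wb"))
    print(n,im["eye"],np.round(im["rotation"],3).tolist(),im["mtx"])
    cv2.imwrite(f"pics/{n}0.png",cv2.resize(im["pixels"],(800,600),interpolation=cv2.INTER_CUBIC))
print(get_obs())
E
```

```text
pics
side [404.28517153 971.23907315 747.25795451] [-2.156, 0.008, -3.047] [[419.93618378   0.         249.24852835]
 [  0.         419.93618378 189.18147315]
 [  0.           0.           1.        ]]
top [ 343.61276967    7.12075594 1044.17620696] [-2.953, 0.003, -1.585] [[367.24558761   0.         251.27583046]
 [  0.         367.24558761 196.86384777]
 [  0.           0.           1.        ]]
{'time': 0.1, 'qpos': array([-1.21209424e+00,  8.79310054e-02,  1.37212371e+00, -4.34934788e-06,
        1.68359227e+00, -1.03108751e-01]), 'dq': array([ 0.00081783, -0.00137873, -0.00472121, -0.00014783, -0.00017959,
        0.00110877]), 'joint_efforts': array([ 3.69373840e-03, -3.53014755e+01, -3.14218712e+01,  1.30190966e-05,
        7.93945743e-03, -1.60552723e-06]), 'tcp_pos': array([ 244.87288053, -491.90862363,  198.51851022]), 'eef_rot': array([-1.67180089,  1.56874199,  1.93160211]), 'force': array([0.00353192, 0.32660715, 1.01909564]), 'wrist_torque': array([-0.03864605,  0.05508052, -0.0063344 ]), 'finger_gap': 85.082883410324}
```

View pics/side0.png

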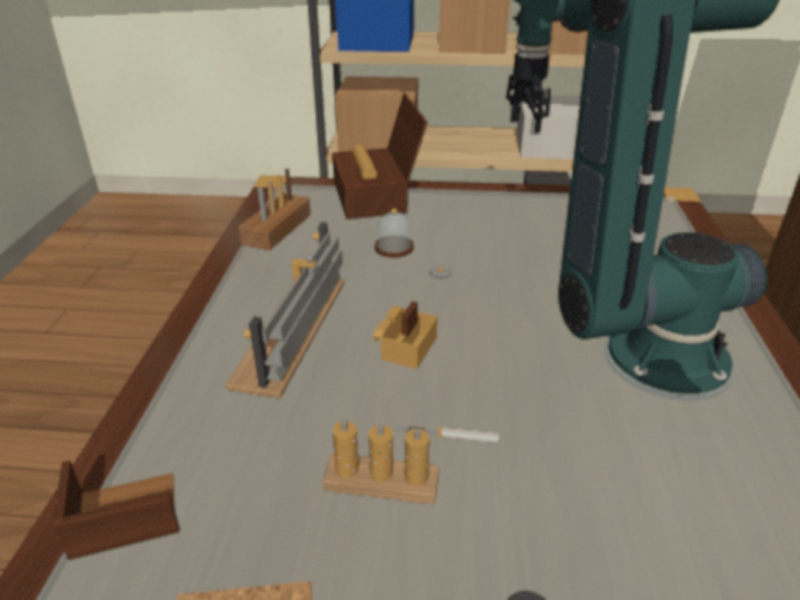

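View pics/top0.png

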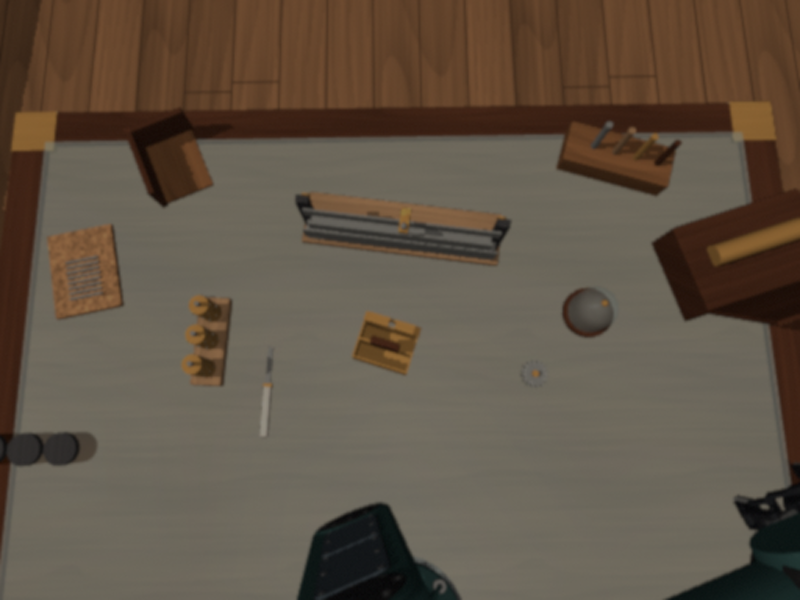

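The top view shows the stand from (303,203) to (503,230), the tray at (387,343) with its lip facing the stand, and the pawl holder at (405,217). The side view shows the tray at (410,335). Next I'll crop in for accurate features.

```bash
cat >> h.py <<'E'
from scipy.spatial.transform import Rotation as Ro
_g=get_image
def get_image(n):
    im=_g(n); return fix(im)
def fix(im):
    im=dict(im); im["rotation"]=Ro.from_euler("xyz",im["rotation"]).as_matrix(); return im
E
python3 - <<'E'
from h import *
import pickle
s=fix(pickle.load(open("side0.pkl","rb")));t=fix(pickle.load(open("top0.pkl","rb")))
print("tcp proj",proj(s,get_obs()["tcp_pos"]),proj(t,get_obs()["tcp_pos"]))
a=t["pixels"][115:245,185:335]; b=s["pixels"][135:255,140:290]
a=cv2.resize(a,(750,650),interpolation=cv2.INTER_CUBIC)[:600]; b=cv2.resize(b,(750,600),interpolation=cv2.INTER_CUBIC)
cv2.imwrite("pics/t1.png",a);cv2.imwrite("pics/s1.png",b)
E
```

```text
tcp proj [333.38624637  93.95108721] [478.53537599 309.09961663]
```

View pics/t1.png

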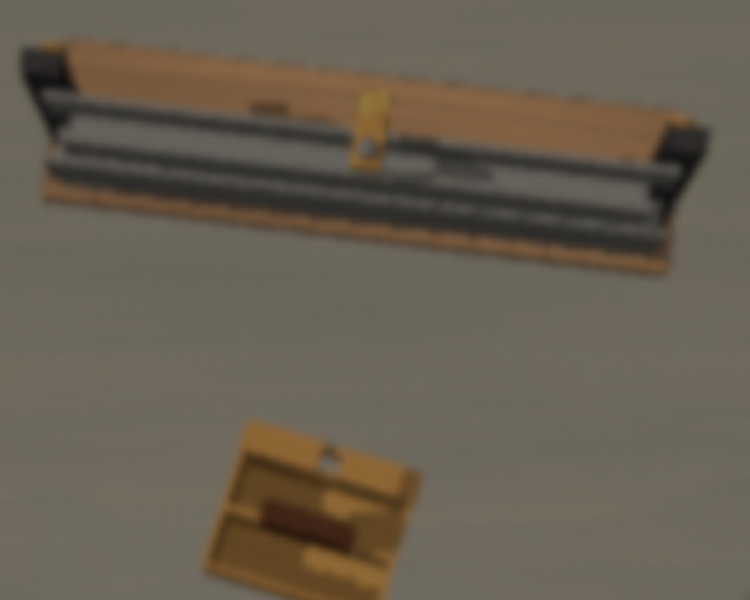

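View pics/s1.png

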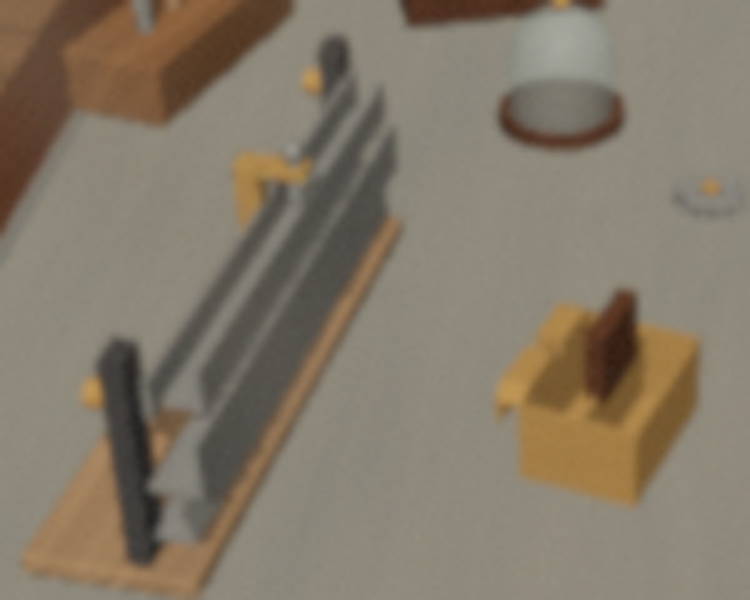

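The crops show the tray's corners, plate and notch, the stand posts and the pawl holder at top (370,130). I'll fit both planar poses from these points and overlay a check.

```bash
cat > fit.py <<'E'
from h import *
import pickle
from scipy.optimize import least_squares
s=fix(pickle.load(open("side0.pkl","rb")));t=fix(pickle.load(open("top0.pkl","rb")))
T=lambda x,y:(185+x/5-.4,115+y/5-.4); S=lambda x,y:(140+x/5-.4,135+y/5-.4)
def w(p,q): c,sn=np.cos(p[2]),np.sin(p[2]); return np.array([p[0]+c*q[0]-sn*q[1],p[1]+sn*q[0]+c*q[1],q[2]])
def fit(obs,x0):
    f=lambda p:np.concatenate([proj(im,w(p,q))-np.array(uv) for im,q,uv in obs])
    r=least_squares(f,x0,loss="soft_l1",x_scale=[10,10,.1]); print(np.round(r.x,3)); print(np.round(r.fun.reshape(-1,2),1).tolist()); return r.x
tray=fit([(s,(-35,50,0),S(635,503)),(s,(35,50,0),S(520,472)),(s,(-35,50,50),S(640,418)),(s,(-35,-50,50),S(698,342)),
 (s,(-6,-25,90),S(636,297)),(s,(6,-25,90),S(622,290)),(t,(-35,50,50),T(205,570)),(t,(49,50,52),T(248,423)),(t,(49,-50,52),T(422,473)),
 (t,(6,25,90),T(266,500)),(t,(6,-25,90),T(355,530)),(t,(-6,-25,90),T(350,552)),(t,(-6,25,90),T(262,525)),(t,(40,0,58),T(330,456))],[450,20,-.2])
st=fit([(t,(36,168,146),T(45,65)),(t,(36,-168,146),T(688,140)),(s,(36,168,146),S(120,348)),(s,(36,-168,146),S(333,43))],[600,20,-.1])
E
python3 - <<'E'
from fit import *
a=cv2.resize(t["pixels"][115:235,185:335],(750,600),interpolation=cv2.INTER_CUBIC); b=cv2.resize(s["pixels"][135:255,140:290],(750,600),interpolation=cv2.INTER_CUBIC)
def line(p,q1,q2,col):
    for im,c,o in((t,a,(185,115)),(s,b,(140,135))):
        pts=[tuple(np.int32((proj(im,w(p,q))-o+.4)*5)) for q in(q1,q2)]; cv2.line(c,tuple(map(int,pts[0])),tuple(map(int,pts[1])),col,1)
for x,z,c in((0,125,(0,0,255)),(5,125,(0,255,0)),(22,125,(255,0,0)),(-1,93,(255,0,255))): line(st,(x,155,z),(x,-155,z),c)
for x in(29,43): line(st,(x,168,0),(x,168,146),(0,255,255)); line(st,(x,-168,0),(x,-168,146),(0,255,255))
for y in(50,-50): line(tray,(-35,y,50),(35,y,50),(0,0,255)); line(tray,(-35,y,0),(-35,y,50),(0,0,255))
for x in(-35,35,49): line(tray,(x,50,50),(x,-50,50),(0,0,255))
for q in((40,0,58),(0,0,72)): line(tray,q,q,(255,0,0))
cv2.imwrite("pics/ov.png",np.hstack([a[:,:],b])[:, :] if 0 else cv2.resize(np.vstack([a[:,:],b[:,:]]),None,fx=.5,fy=.5)); cv2.imwrite("pics/ovs.png",b)
cv2.imwrite("pics/ovt.png",np.vstack([a[20:300],b[20:330]]))
from workcell import get_obs
print(get_obs()["time"])
# holder top at rail+39: pixel ~ T(370,130) pawl axis
for z in(155,165,170): 
    P=onz(t,*T(368,140),z); d=P[:2]-st[:2]; c,sn=np.cos(st[2]),np.sin(st[2]); print(z,c*d[0]+sn*d[1],-sn*d[0]+c*d[1])
E
```

```text
[ 4.65119e+02  2.06900e+01 -3.02000e-01]
[[0.2, 1.1], [-0.2, 1.2], [-0.6, 3.7], [0.2, -1.0], [0.2, -1.2], [-1.0, -0.7], [-0.4, 0.1], [0.0, 0.2], [0.2, 0.4], [0.1, 0.3], [0.6, -0.3], [0.3, -0.3], [-0.5, -0.3], [0.1, 1.4]]
[ 6.40593e+02 -7.33800e+00 -1.37000e-01]
[[-0.3, 0.2], [0.8, 0.2], [-0.3, 0.4], [-0.2, -0.0]]
0.1
155 13.30435843884357 -3.526963145823984
165 9.823889089696854 -3.78250807211686
170 8.08365441512355 -3.9102805352632917
```

View pics/ovt.png

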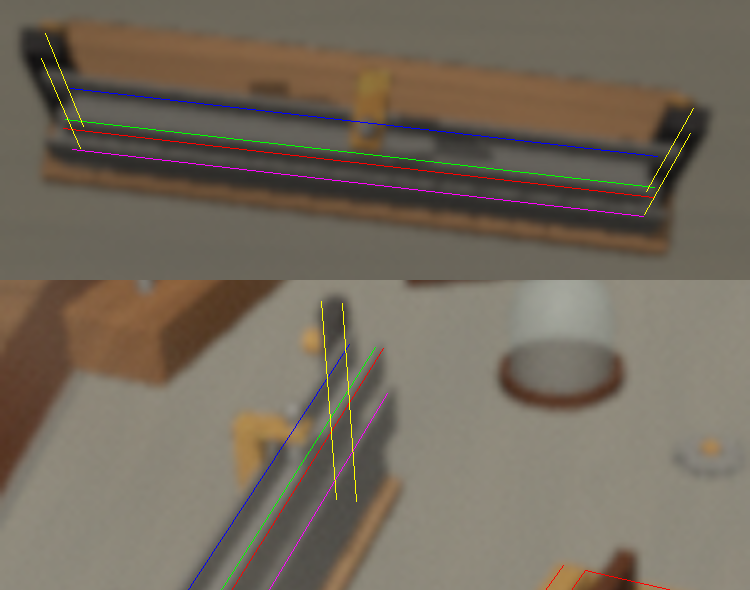

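The overlay matches the rail, slot and louvre. Red and green lie on the rail from (65,128) to (650,197), and the stand pose agrees in both views. Now I'll work out the moves.

```bash
cat > tool.py <<'E'
from h import *
ST=np.array([640.6,-7.3,-.137])
def state(verbose=True):
    o=get_obs(); R=Ro.from_euler("xyz",o["eef_rot"]).as_matrix(); a=np.arctan2(R[1,1],R[0,1]); p=o["tcp_pos"]
    c,s=np.cos(ST[2]),np.sin(ST[2]); d=p[:2]-ST[:2]
    print("t",round(o["time"],2),"tcp",np.round(p,1),"jawyaw",round(a,3),"x-axis",np.round(R[:,0],3),"instand",np.round([c*d[0]+s*d[1],-s*d[0]+c*d[1]],1),"F",np.round(o["force"],1),"Tq",np.round(o["wrist_torque"],2),"gap",round(o["finger_gap"],1),"q6",round(o["qpos"][5],2))
    return o,a
def go(x,y,z,jaw):
    o,a=state(); e=(np.array([x,y,z])-o["tcp_pos"])/25; t=(jaw-a+np.pi/2)%np.pi-np.pi/2
    print("units",np.round(e,2),"turn",round(np.degrees(t)/6,2))
def stand(x,y):
    c,s=np.cos(ST[2]),np.sin(ST[2]); return ST[0]+c*x-s*y,ST[1]+s*x+c*y
E
python3 -c "
from tool import *
go(465.1,20.7,130,-.302)
print(stand(-38,90),get_obs()['qpos'])"
```

```text
t 0.1 tcp [ 244.9 -491.9  198.5] jawyaw -1.109 x-axis [-0.001  0.002 -1.   ] instand [-325.8 -534.1] F [0.  0.3 1. ] Tq [-0.04  0.06 -0.01] gap 85.1 q6 -0.1
units [ 8.81 20.5  -2.74] turn 7.71
(np.float64(615.2475194646427), np.float64(87.04644524678356)) [-1.21209424e+00  8.79310054e-02  1.37212371e+00 -4.34934788e-06
  1.68359227e+00 -1.03108751e-01]
```

```bash
python3 -m pendant '0.9 2.1 0 0.9 30; 1.8 4.2 0 1.9 30; 2.7 6.3 0 2.9 30; 3.6 8.4 0 3.9 30; 4.5 10.5 0 4.9 30; 5.4 12.6 0 5.9 30; 6.3 14.7 0 6.9 30; 7.2 16.8 0 7.7 30'; python3 -c "
from tool import *
go(465.1,20.7,130,-.302)"
```

```text
time: 1.1
tcp_pos: [425.2, -70.6, 199.3]
eef_rot: [0.054, 1.571, -1.817]
force: [0.5, -0.1, 0.0]
finger_gap: 29.8
t 1.1 tcp [425.2 -70.6 199.3] jawyaw -0.3 x-axis [-0. -0. -1.] instand [-204.7  -92.1] F [ 0.5 -0.1  0. ] Tq [-0.02 -0.01  0.01] gap 29.8 q6 0.0
units [ 1.59  3.65 -2.77] turn -0.02
```

```bash
python3 -m pendant '0.8 1.8 0 0 30; 1.6 3.65 0 0 30; 1.6 3.65 -1.4 0 30; 1.6 3.65 -2.8 0 30; 1.6 3.65 -2.8 0 30'
python3 - <<'E'
from tool import *
state()
t=get_image("top"); s=get_image("side")
a=cv2.resize(t["pixels"][170:270,200:300],(400,400),interpolation=cv2.INTER_CUBIC); b=cv2.resize(s["pixels"][140:240,205:305],(400,400),interpolation=cv2.INTER_CUBIC)
cv2.imwrite("pics/a.png",np.hstack([a,b]))
E
```

```text
time: 1.72
tcp_pos: [462.3, 19.3, 126.0]
eef_rot: [-1.344, 1.563, 3.066]
force: [0.3, -0.9, 0.9]
finger_gap: 30.2
t 1.73 tcp [462.3  19.3 126. ] jawyaw -0.302 x-axis [-0.008  0.001 -1.   ] instand [-180.3    2. ] F [ 0.3 -0.9  0.9] Tq [-0.06 -0.01  0.01] gap 30.2 q6 0.22
```

View pics/a.png

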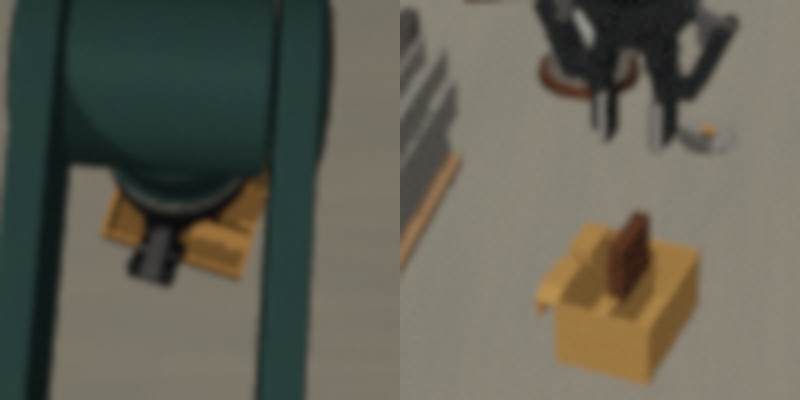

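The side crop shows the open fingers at (603,135) and (660,148), above the walnut plate at (632,255) and straddling it. I'll descend to TCP z of about 55.

```bash
python3 -m pendant '0 0 0 0 30; 0 0 -1 0 30; 0 0 -2 0 30; 0 0 -2.8 0 30; 0 0 -2.8 0 30'; python3 -c "
from tool import *
go(465.1,20.7,55,-.302)"
```

```text
time: 2.45
tcp_pos: [464.6, 18.7, 59.4]
eef_rot: [-1.353, 1.57, 3.056]
force: [-0.6, 0.4, 0.5]
finger_gap: 29.9
t 2.45 tcp [464.6  18.7  59.4] jawyaw -0.303 x-axis [-0.001  0.    -1.   ] instand [-177.9    1.7] F [-0.6  0.4  0.5] Tq [-0.04  0.03 -0.  ] gap 29.9 q6 0.22
units [ 0.02  0.08 -0.18] turn 0.01
```

```bash
python3 -m pendant '0 0.08 -0.15 0 30; 0 0.08 -0.15 0 10; 0 0.08 -0.15 0 5; 0 0.08 -0.15 0 5; 0 0.08 -0.15 0 5' 40; python3 -c "
from tool import *
state()"
```

```text
time: 3.08
tcp_pos: [466.1, 20.8, 57.0]
eef_rot: [1.839, 1.568, -0.035]
force: [1.2, -0.0, 4.3]
finger_gap: 9.4
t 3.08 tcp [466.1  20.8  57. ] jawyaw -0.303 x-axis [ 0.003 -0.    -1.   ] instand [-176.7    4. ] F [ 1.2 -0.   4.3] Tq [ 0.05 -0.2   0.01] gap 9.4 q6 0.23
```

```bash
python3 -m pendant '0 0 0 0 5; 0 0 0.5 0 5; 0 0 1 0 5; 0 0 1.8 0 5; 0 0 1.8 0 5;0 0 1.8 0 5' 45
python3 - <<'E'
from tool import *
state()
s=get_image("side"); cv2.imwrite("pics/l.png",cv2.resize(s["pixels"][110:240,190:310],(600,650),interpolation=cv2.INTER_CUBIC)[:600])
import pickle; pickle.dump(s,open("l.pkl","wb"))
E
```

```text
time: 3.82
tcp_pos: [464.3, 20.9, 100.1]
eef_rot: [-1.299, 1.569, 3.11]
force: [-1.2, 0.2, -4.0]
finger_gap: 8.4
t 3.83 tcp [464.3  20.9 100.1] jawyaw -0.303 x-axis [-0.002  0.    -1.   ] instand [-178.5    3.8] F [-1.2  0.2 -4. ] Tq [-0.03  0.02  0.02] gap 8.4 q6 0.23
```

View pics/l.png

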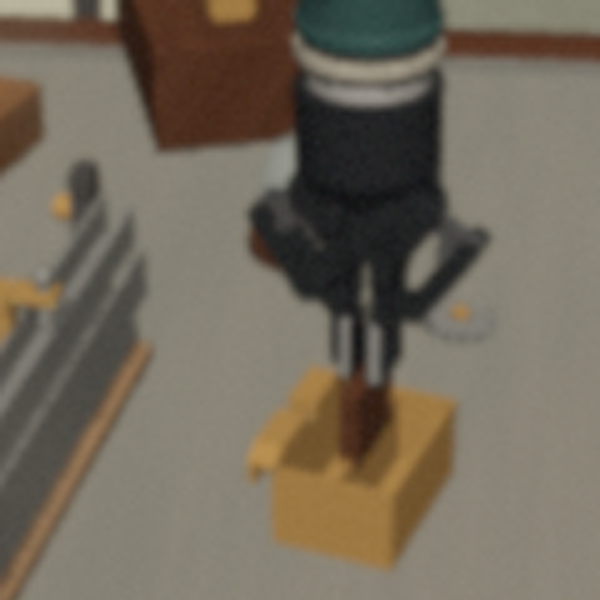

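The side crop shows the tray lifted by its plate and level, with bottom corners at (272,540) and (390,568). I'll check how it sits in the grip.

Run:
```python
from fit import *
l=pickle.load(open("l.pkl","rb"))
L=lambda x,y:(190+x/5-.4,110+y/5-.4)
pts=[((-35,50,0),(390,570)),((35,50,0),(272,542)),((-35,50,50),(398,492)),((-35,-50,50),(456,402)),((-35,-50,0),(450,470))]
f=lambda p:np.concatenate([proj(l,w((p[0],20.7,-.303),np.add(q,(0,0,p[1]))))-L(*uv) for q,uv in pts])
r=least_squares(f,[465,40]);print(r.x,np.round(r.fun,1))
# same with first picture
pts0=[((-35,50,0),S(635,503)),((35,50,0),S(520,472)),((-35,50,50),S(640,418)),((-35,-50,50),S(698,342)),((-35,-50,0),S(693,402))]
f=lambda p:np.concatenate([proj(s,w((p[0],20.7,-.303),np.add(q,(0,0,p[1]))))-uv for q,uv in pts0])
r=least_squares(f,[465,40]);print(r.x,np.round(r.fun,1))
```

```text
[ 4.65119e+02  2.06900e+01 -3.02000e-01]
[[0.2, 1.1], [-0.2, 1.2], [-0.6, 3.7], [0.2, -1.0], [0.2, -1.2], [-1.0, -0.7], [-0.4, 0.1], [0.0, 0.2], [0.2, 0.4], [0.1, 0.3], [0.6, -0.3], [0.3, -0.3], [-0.5, -0.3], [0.1, 1.4]]
[ 6.40593e+02 -7.33800e+00 -1.37000e-01]
[[-0.3, 0.2], [0.8, 0.2], [-0.3, 0.4], [-0.2, -0.0]]
[462.53185735  44.00567275] [ 0.3  0.1  0.1 -0.3 -1.   0.7 -0.  -0.7  0.6  0.1]
[465.24768356   4.17221742] [ 0.1 -0.1 -0.3  0.  -0.6  2.5  0.2 -2.2  0.6 -0.2]
```

```bash
python3 -m pendant '0 0 0.9 0 5; 0 0 1.9 0.4 5; 0 0 2.9 0.8 5; 0.7 0.6 2.9 1.2 5; 1.6 1.2 2.9 1.6 5; 2.6 1.8 2.9 1.6 5; 3.6 2.4 2.9 1.6 5; 3.6 2.4 2.9 1.6 5'; python3 -c "
from tool import *
go(*stand(-38,90),165,-.137)"
```

```text
time: 4.88
tcp_pos: [555.6, 81.8, 171.3]
eef_rot: [-1.574, 1.568, 3.005]
force: [-0.7, -0.4, -3.4]
finger_gap: 8.2
t 4.88 tcp [555.6  81.8 171.3] jawyaw -0.134 x-axis [-0.003  0.    -1.   ] instand [-96.4  76.6] F [-0.7 -0.4 -3.4] Tq [-0.05  0.13 -0.02] gap 8.2 q6 0.18
units [ 2.39  0.21 -0.25] turn -0.03
```

```bash
python3 -m pendant '0.8 0.1 0 0 5; 1.6 0.15 0 0 5; 2.2 0.2 0 0 5; 2.35 0.2 0 0 5; 2.35 0.2 0 0 5; 2.35 0.2 0 0 5'
python3 - <<'E'
from tool import *
go(*stand(-38,90),165,-.137)
import pickle
for n,(v,u) in(("side",(125,130)),("top",(105,160))):
    im=get_image(n); pickle.dump(im,open(n+"2.pkl","wb")); globals()[n]=cv2.resize(im["pixels"][v:v+130,u:u+130],(400,400),interpolation=cv2.INTER_CUBIC)
cv2.imwrite("pics/o.png",np.hstack([side,top]))
E
```

```text
time: 5.62
tcp_pos: [613.1, 85.7, 173.4]
eef_rot: [-1.281, 1.57, -2.987]
force: [-0.2, -1.0, -3.2]
finger_gap: 8.4
t 5.62 tcp [613.1  85.7 173.4] jawyaw -0.135 x-axis [-0.001 -0.    -1.   ] instand [-40.   88.4] F [-0.2 -1.  -3.2] Tq [ 0.05  0.01 -0.01] gap 8.4 q6 0.18
units [ 0.09  0.05 -0.33] turn -0.02
```

View pics/o.png

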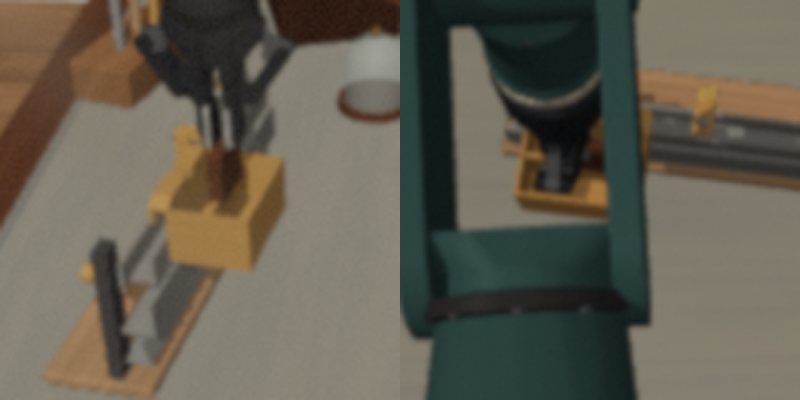

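The picture shows the tray held level above the rail on the +y side, with bottom corners at (168,258) and (247,270). The tongue is over the slot, and the pawl is clear of the tray to its right.

Run:
```python
from fit import *
from tool import stand,ST
l=pickle.load(open("side2.pkl","rb")); k=400/130
pts=[((-35,50,0),(247,271)),((35,50,0),(169,259)),((-35,50,50),(251,214)),((-35,-50,50),(285,157))]
f=lambda p:np.concatenate([proj(l,w((*stand(p[0],p[2]),-.137),np.add(q,(0,0,p[1]))))-(np.array(uv)/k+(130,125)-.35) for q,uv in pts])
r=least_squares(f,[-38,110,88]);print(r.x,np.round(r.fun,1))
```

```text
[ 4.65119e+02  2.06900e+01 -3.02000e-01]
[[0.2, 1.1], [-0.2, 1.2], [-0.6, 3.7], [0.2, -1.0], [0.2, -1.2], [-1.0, -0.7], [-0.4, 0.1], [0.0, 0.2], [0.2, 0.4], [0.1, 0.3], [0.6, -0.3], [0.3, -0.3], [-0.5, -0.3], [0.1, 1.4]]
[ 6.40593e+02 -7.33800e+00 -1.37000e-01]
[[-0.3, 0.2], [0.8, 0.2], [-0.3, 0.4], [-0.2, -0.0]]
[-42.75412324 121.71207078  91.46084068] [ 1.4 -0.4  0.3 -0.2 -1.1  1.5 -0.5 -1. ]
```

```bash
python3 -m pendant '0.09 0 -0.4 0 5; 0.09 0 -0.75 0 5; 0.09 0 -0.75 0 5;0.09 0 -0.75 0 5'; python3 -c "
from tool import *
state()"; python3 -m pendant '0 0 -0.1 0 5; 0 0 -0.2 0 5; 0 0 -0.2 0 5';  python3 -c "
from tool import *
state()"
```

```text
time: 6.22
tcp_pos: [616.0, 85.8, 154.4]
eef_rot: [-1.405, 1.571, -3.111]
force: [-0.1, 0.0, -3.5]
finger_gap: 8.2
t 6.22 tcp [616.   85.8 154.4] jawyaw -0.135 x-axis [-0. -0. -1.] instand [-37.1  88.9] F [-0.1  0.  -3.5] Tq [ 0.02 -0.04 -0.05] gap 8.2 q6 0.18
time: 6.6
tcp_pos: [615.9, 85.8, 149.3]
eef_rot: [-1.266, 1.57, -2.972]
force: [0.3, 0.2, -3.8]
finger_gap: 8.4
t 6.6 tcp [615.9  85.8 149.3] jawyaw -0.135 x-axis [-0.001 -0.    -1.   ] instand [-37.2  88.9] F [ 0.3  0.2 -3.8] Tq [0.01 0.04 0.03] gap 8.4 q6 0.18
```

```bash
for i in 1; do python3 -m pendant '0 0 -0.1 0 5; 0 0 -0.15 0 5' | sed -n '2p;4p'; done; python3 -m pendant '0 0 -0.1 0 5; 0 0 -0.15 0 5'| sed -n '2p;4p'; python3 -c "
from tool import *
state()"
```

```text
tcp_pos: [616.0, 85.8, 145.7]
force: [-0.1, 0.8, -4.3]
tcp_pos: [615.9, 85.8, 141.8]
force: [-0.2, -0.5, -4.6]
t 7.1 tcp [615.9  85.8 141.8] jawyaw -0.135 x-axis [-0. -0. -1.] instand [-37.1  88.9] F [-0.2 -0.5 -4.6] Tq [ 0.02  0.   -0.04] gap 8.6 q6 0.18
```

```bash
python3 -m pendant '0 0 -0.07 0 5; 0 0 -0.14 0 5' | sed -n '2p;4p'; python3 -m pendant '0 0 -0.05 0 5; 0 0 -0.1 0 5'| sed -n '2p;4p'; python3 -c "
from tool import *
state()"
```

```text
tcp_pos: [616.1, 85.9, 138.5]
force: [-0.4, 0.5, -3.2]
tcp_pos: [616.2, 85.9, 136.5]
force: [-1.0, 0.1, -2.1]
t 7.6 tcp [616.2  85.9 136.5] jawyaw -0.135 x-axis [ 0.001  0.    -1.   ] instand [-36.9  89. ] F [-1.   0.1 -2.1] Tq [-0.03  0.14  0.02] gap 8.5 q6 0.18
```

```bash
python3 -m pendant '0 0 -0.04 0 5; 0 0 -0.04 0 5' | sed -n '2p;4p'; python3 -c "
from tool import *
state()";  python3 -m pendant '0 0 -0.04 0 5; 0 0 -0.04 0 5'| sed -n '2p;4p'; python3 -c "
from tool import *
state()"
```

```text
tcp_pos: [616.2, 85.9, 136.1]
force: [-2.0, -0.6, 1.1]
t 7.85 tcp [616.2  85.9 136.1] jawyaw -0.135 x-axis [ 0.001  0.    -1.   ] instand [-36.9  89. ] F [-2.  -0.6  1.1] Tq [-0.02  0.29 -0.04] gap 8.6 q6 0.18
tcp_pos: [616.2, 85.9, 135.8]
force: [-3.4, -0.7, 6.7]
t 8.1 tcp [616.2  85.9 135.8] jawyaw -0.135 x-axis [ 0.002  0.    -1.   ] instand [-36.9  89. ] F [-3.4 -0.7  6.7] Tq [-0.05  0.56 -0.06] gap 8.7 q6 0.18
```

Contact comes at TCP z of about 136, so the rail top is about 129 mm. That is the flange seating, since tongue-on-rail contact would have come 14 mm higher. I'll release so it hangs, and look.

```bash
python3 -m pendant '0 0 0.06 0 5; 0 0 0.06 0 14; 0 0 0.06 0 26; 0 0 0.06 0 26; 0 0 0.06 0 26'
python3 - <<'E'
from tool import *
state()
s=get_image("side"); t=get_image("top")
a=cv2.resize(s["pixels"][125:255,130:260],(500,500),interpolation=cv2.INTER_CUBIC)
b=cv2.resize(t["pixels"][110:185,180:255],(300,300),interpolation=cv2.INTER_CUBIC); b=np.vstack([b,np.zeros((200,300,3),np.uint8)])
cv2.imwrite("pics/h.png",np.hstack([a,b]))
E
```

```text
time: 8.72
tcp_pos: [616.3, 85.8, 135.5]
eef_rot: [1.654, 1.571, -0.052]
force: [0.0, -0.4, 0.2]
finger_gap: 25.9
t 8.72 tcp [616.3  85.8 135.5] jawyaw -0.135 x-axis [ 0. -0. -1.] instand [-36.8  88.9] F [ 0.  -0.4  0.2] Tq [ 0.03  0.02 -0.01] gap 25.9 q6 0.18
```

View pics/h.png

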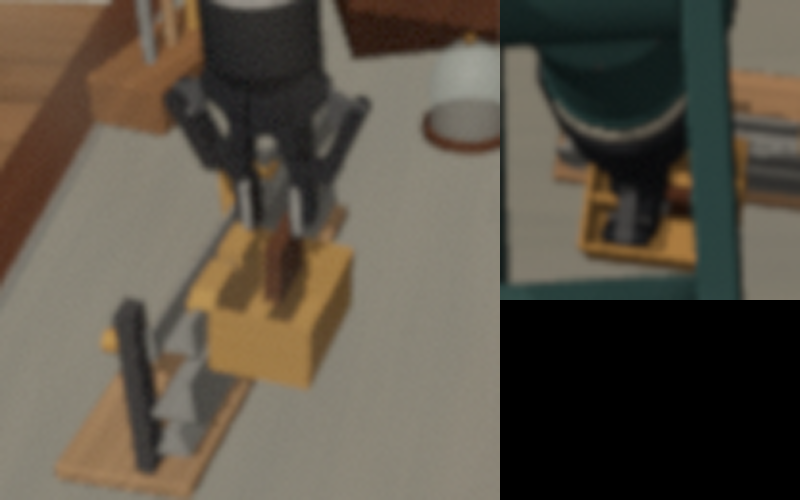

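The tray hangs by itself on the rail: the wrist force is about 0 and the tray body is at (280,310), clear of the pawl at (265,150). Now I'll take a light grip and slide.

```bash
python3 -m pendant '0 0 0 0 16; 0 0 0 0 6; 0 0 0 0 6; 0 0 0 0 6' 20; python3 -c "
from tool import *
state()"; python3 -m pendant '-0.055 -0.4 0 0 6; -0.11 -0.8 0 0 6; -0.165 -1.2 0 0 6; -0.165 -1.2 0 0 6' ; python3 -c "
from tool import *
state()"
```

```text
time: 9.32
tcp_pos: [616.1, 85.8, 135.6]
eef_rot: [1.697, 1.571, -0.009]
force: [-0.9, 0.0, 0.3]
finger_gap: 6.3
t 9.32 tcp [616.1  85.8 135.6] jawyaw -0.135 x-axis [ 0. -0. -1.] instand [-37.   88.9] F [-0.9  0.   0.3] Tq [0.04 0.   0.03] gap 6.3 q6 0.18
time: 9.82
tcp_pos: [611.9, 54.7, 135.7]
eef_rot: [1.197, 1.571, -0.51]
force: [-0.2, -0.2, 0.1]
finger_gap: 5.9
t 9.82 tcp [611.9  54.7 135.7] jawyaw -0.137 x-axis [ 0. -0. -1.] instand [-36.9  57.5] F [-0.2 -0.2  0.1] Tq [ 0.05  0.   -0.01] gap 5.9 q6 0.13
```

Run:
```python
from tool import *
state()
s=get_image("side"); t=get_image("top")
a=cv2.resize(s["pixels"][125:245,140:260],(600,600),interpolation=cv2.INTER_CUBIC)
cv2.imwrite("pics/i.png",a)
```

```text
t 9.82 tcp [611.9  54.7 135.7] jawyaw -0.137 x-axis [ 0. -0. -1.] instand [-36.9  57.5] F [-0.2 -0.2  0.1] Tq [ 0.05  0.   -0.01] gap 5.9 q6 0.13
```

View pics/i.png

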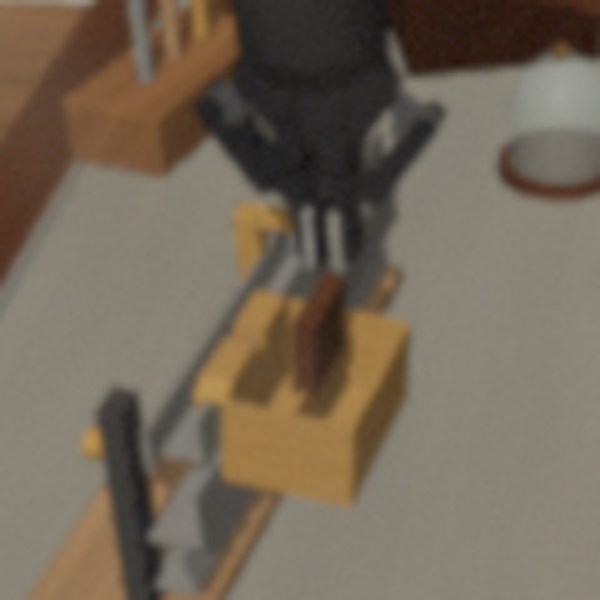

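```bash
python3 - <<'E' | tail -3
from fit import *
from tool import stand
from workcell import get_image as gi
l=fix(gi("side")); L=lambda x,y:np.array((140+x/5-.4,125+y/5-.4))
pts=[((-35,50,0),(352,504)),((35,50,0),(222,480)),((-35,50,50),(357,428)),((-35,-50,50),(410,325)),((-35,-50,0),(404,397)),((-6,-25,90),(345,282)),((6,-25,90),(328,272))]
def f(p):
    th=p[3]; return np.concatenate([proj(l,w((*stand(p[0],p[2]),-.137),np.array((q[0]*np.cos(th)+q[2]*np.sin(th),q[1],p[1]+q[2]*np.cos(th)-q[0]*np.sin(th)))))-L(*uv) for q,uv in pts])
r=least_squares(f,[-38,80,80,0.]);print("x,z,y,lean",np.round(r.x,2),np.round(r.fun,1).tolist())
q=(proj(l,get_obs()["tcp_pos"])-(140,125)+.4)*5; print("tcp in crop",q)
q=(proj(l,get_obs()["tcp_pos"]+[0,0,35])-(140,125)+.4)*5; print("tcp+35 in crop",q)
E
```

```text
x,z,y,lean [-27.54  61.54  67.99  -0.1 ] [-0.2, 0.3, 0.6, -0.5, -0.6, 0.5, -0.1, 0.0, 0.3, 0.1, 0.5, -0.8, -0.4, 0.3]
tcp in crop [330.89542621 316.16732833]
tcp+35 in crop [326.50740271 260.10654584]
```

Run:
```python
from h import *
import pickle
l=pickle.load(open("l.pkl","rb"))
P=np.array([464.3,20.9,100.1])
for z in(0,10,20,30): print(z,(proj(l,P+[0,0,z])-(190,110)+.4)*5, "plate ends", [((proj(l,P+[dx,dy,z])-(190,110)+.4)*5).round().tolist() for dx,dy in((7.4,23.9),(-7.4,-23.9))])
t=_g("top"); t=fix(t); s2=fix(pickle.load(open("side2.pkl","rb"))) if 0 else None
im=pickle.load(open("side2.pkl","rb")); k=400/130
for z in(0,10,20): print(((proj(im,np.array([613.1,85.7,173.4+z]))-(130,125)+.35)*k))
```

```text
0 [362.50289156 422.52845112] plate ends [[346.0, 447.0], [379.0, 399.0]]
10 [362.66240966 407.36409513] plate ends [[346.0, 431.0], [379.0, 384.0]]
20 [362.82347407 392.05274191] plate ends [[346.0, 416.0], [379.0, 369.0]]
30 [362.98610737 376.59224365] plate ends [[346.0, 400.0], [379.0, 354.0]]Traceback (most recent call last):
  File "<stdin>", line 6, in <module>
NameError: name '_g' is not defined
```

The tray stayed where it hung. The picture shows the closed fingertips (322,265) just above or behind the plate top (335,275), so the earlier hold was only a shallow one at the plate's top edge. I'll go back up and over, then grip about 14 mm deeper, allowing for the lean (plate at stand x of about -41).

```bash
python3 -m pendant '0 0 0.7 0 6; 0 0 1.6 0 6; 0 0.4 1.6 0 24; 0.0 1.2 1.6 0 24; 0.0 1.2 1.6 0 24; 0 1.2 1.6 0 24'
python3 - <<'E'
from tool import *
go(*stand(-41,89),160,-.137)
s=get_image("side"); print((proj(s,get_obs()["tcp_pos"])-(140,105)+.4)*5)
cv2.imwrite("pics/j.png",cv2.resize(s["pixels"][105:225,140:260],(600,600),interpolation=cv2.INTER_CUBIC))
E
```

```text
time: 10.72
tcp_pos: [611.4, 86.3, 174.6]
eef_rot: [-1.164, 1.569, -2.869]
force: [0.5, -0.6, 0.1]
finger_gap: 23.9
t 10.72 tcp [611.4  86.3 174.6] jawyaw -0.134 x-axis [-0.002 -0.001 -1.   ] instand [-41.7  88.7] F [ 0.5 -0.6  0.1] Tq [-0.05  0.    0.01] gap 23.9 q6 0.18
units [ 0.03  0.01 -0.58] turn -0.03
[315.98073116 384.3899064 ]
```

View pics/j.png

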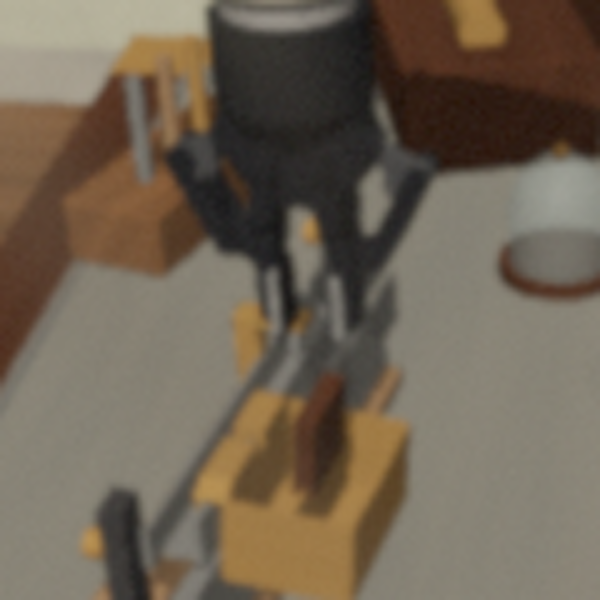

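The picture shows the plate top centre at (320,398), which agrees with my hang pose. The fingertips at (278,335) and (340,338) are about 50 px, or 30 mm, above the projected TCP. The real tips are therefore higher than the nominal TCP, and I must go about 25 mm lower, feeling as I go.

```bash
python3 -m pendant '-0.08 0 -0.7 0 24; -0.08 0 -1.4 0 24; -0.08 0 -1.8 0 24; -0.08 0 -1.8 0 24'; python3 -m pendant '0 0 -0.2 0 24; 0 0 -0.3 0 24; 0 0 -0.3 0 24' | sed -n '2p;4p'; python3 -c "
from tool import *
state()"
```

```text
time: 11.28
tcp_pos: [608.9, 85.6, 128.6]
eef_rot: [-1.387, 1.567, -3.093]
force: [0.1, 0.8, -0.2]
finger_gap: 23.5
tcp_pos: [610.0, 85.9, 123.2]
force: [-0.3, -0.6, -0.0]
t 11.65 tcp [610.   85.9 123.2] jawyaw -0.135 x-axis [ 0.  0. -1.] instand [-43.1  88.1] F [-0.3 -0.6 -0. ] Tq [ 0.06 -0.02  0.  ] gap 24.3 q6 0.18
```

```bash
python3 -m pendant '0 0 -0.2 0 24; 0 0 -0.35 0 24; 0 0 -0.35 0 24' | sed -n '2p;4p'; python3 -m pendant '0 0 0 0 16; 0 0 0 0 8; 0 0 0 0 6; 0 0 0 0 6' 20 | sed -n '2p;4p;5p';  python3 -c "
from tool import *
state()"
```

```text
tcp_pos: [609.6, 85.8, 113.7]
force: [-0.2, 0.3, -0.3]
tcp_pos: [612.8, 85.4, 114.9]
force: [7.2, -1.5, -4.2]
finger_gap: 12.4
t 12.53 tcp [612.8  85.4 114.9] jawyaw -0.136 x-axis [ 0.007 -0.001 -1.   ] instand [-40.2  88. ] F [ 7.2 -1.5 -4.2] Tq [-0.13 -1.33 -0.02] gap 12.4 q6 0.18
```

```bash
python3 -m pendant '0.1 0 -0.03 0 6; 0.15 0 -0.03 0 6; 0.15 0 -0.03 0 6' | sed -n '2p;4p;5p';  python3 -c "
from tool import *
state()"
```

```text
tcp_pos: [613.4, 85.7, 114.7]
force: [-3.1, -0.7, 5.4]
finger_gap: 12.6
t 12.9 tcp [613.4  85.7 114.7] jawyaw -0.135 x-axis [ 0. -0. -1.] instand [-39.6  88.4] F [-3.1 -0.7  5.4] Tq [-0.29  0.27 -0.04] gap 12.6 q6 0.18
```

```bash
python3 -m pendant '-0.05 0 0.03 0 6; -0.09 -0.3 0.03 0 6; -0.13 -0.6 0.03 0 6; -0.17 -0.9 0.03 0 6; -0.21 -1.2 0.03 0 6; -0.21 -1.2 0.03 0 6' | sed -n '2p;4p;5p';  python3 -c "
from tool import *
state()"
```

```text
tcp_pos: [608.2, 53.8, 114.5]
force: [-0.2, -2.8, 3.7]
finger_gap: 12.7
t 13.65 tcp [608.2  53.8 114.5] jawyaw -0.137 x-axis [-0.001 -0.003 -1.   ] instand [-40.5  56.1] F [-0.2 -2.8  3.7] Tq [-0.37 -0.36 -0.01] gap 12.7 q6 0.13
```

```bash
python3 -m pendant '-0.03 -0.2 0.02 0 6; -0.055 -0.4 0.02 0 6; -0.055 -0.4 0.02 0 6' | sed -n '2p;4p;5p'; python3 -m pendant '-0.03 -0.2 0 0 6; -0.055 -0.4 0 0 6; -0.055 -0.4 0 0 6' | sed -n '2p;4p;5p';   python3 -c "
from tool import *
state()"
```

```text
tcp_pos: [607.0, 45.0, 114.7]
force: [1.4, -0.6, 1.3]
finger_gap: 12.6
tcp_pos: [605.8, 35.8, 114.7]
force: [3.2, 1.2, 1.3]
finger_gap: 12.1
t 14.4 tcp [605.8  35.8 114.7] jawyaw -0.135 x-axis [ 0.  0. -1.] instand [-40.4  38. ] F [3.2 1.2 1.3] Tq [ 0.27 -0.74  0.03] gap 12.1 q6 0.1
```

```bash
python3 -m pendant '0 -0.2 0 0 6; -0.02 -0.4 0 0 6; -0.02 -0.4 0 0 6' | sed -n '2p;4p;5p'; python3 -m pendant '-0.02 -0.2 0 0 6; -0.05 -0.4 0 0 6; -0.05 -0.4 0 0 6' | sed -n '2p;4p;5p';   python3 -m pendant '-0.03 -0.2 0 0 6; -0.055 -0.4 0 0 6; -0.055 -0.4 0 0 6' | sed -n '2p;4p;5p';  python3 -c "
from tool import *
state()"
```

```text
tcp_pos: [604.5, 25.1, 114.8]
force: [0.5, -0.2, 1.5]
finger_gap: 12.2
tcp_pos: [603.3, 14.6, 114.8]
force: [-0.9, -0.4, 3.1]
finger_gap: 12.4
tcp_pos: [602.2, 4.9, 115.0]
force: [-1.0, 0.5, 3.1]
finger_gap: 12.7
t 15.53 tcp [602.2   4.9 115. ] jawyaw -0.136 x-axis [-0.001 -0.001 -1.   ] instand [-39.7   6.8] F [-1.   0.5  3.1] Tq [0.21 0.09 0.07] gap 12.7 q6 0.05
```

```bash
python3 -m pendant '-0.01 -0.1 0 0 6; -0.015 -0.15 0 0 6;-0.015 -0.15 0 0 6' | sed -n '2p;4p;5p'; python3 -m pendant '-0.01 -0.1 0 0 6; -0.015 -0.1 0 0 6' | sed -n '2p;4p;5p';   python3 -m pendant '-0.01 -0.1 0 0 6; -0.015 -0.1 0 0 6' | sed -n '2p;4p;5p';  python3 -c "
from tool import *
state()"
```

```text
tcp_pos: [602.0, 2.6, 115.1]
force: [-2.9, 4.5, 4.9]
finger_gap: 12.4
tcp_pos: [601.8, -0.2, 115.3]
force: [-2.4, 3.7, 4.8]
finger_gap: 12.3
tcp_pos: [601.4, -3.4, 115.2]
force: [-1.8, 2.6, 5.1]
finger_gap: 12.3
t 16.4 tcp [601.4  -3.4 115.2] jawyaw -0.135 x-axis [ 0.    -0.001 -1.   ] instand [-39.4  -1.5] F [-1.8  2.6  5.1] Tq [0.33 0.17 0.02] gap 12.3 q6 0.04
```

```bash
python3 -m pendant '-0.01 -0.08 0 0 6; -0.01 -0.08 0 0 6' | sed -n '2p;4p;5p'; python3 -m pendant '-0.01 -0.08 0 0 6; -0.01 -0.08 0 0 6' | sed -n '2p;4p;5p';  python3 -c "
from tool import *
state()"
```

```text
tcp_pos: [601.0, -6.0, 115.2]
force: [-3.3, 0.6, 6.1]
finger_gap: 12.6
tcp_pos: [600.8, -7.4, 115.3]
force: [-3.8, 1.9, 4.7]
finger_gap: 11.9
t 16.9 tcp [600.8  -7.4 115.3] jawyaw -0.136 x-axis [-0.    -0.001 -1.   ] instand [-39.4  -5.5] F [-3.8  1.9  4.7] Tq [0.4  0.22 0.04] gap 11.9 q6 0.03
```

```bash
python3 -m pendant '-0.01 -0.06 0 0 6; -0.01 -0.06 0 0 6' | sed -n '2p;4p;5p'; python3 -m pendant '-0.01 -0.06 0 0 6; -0.01 -0.06 0 0 6' | sed -n '2p;4p;5p';  python3 -c "
from tool import *
state()"
```

```text
tcp_pos: [600.6, -8.7, 115.3]
force: [-2.9, 3.3, 5.9]
finger_gap: 12.4
tcp_pos: [600.3, -10.1, 115.2]
force: [-2.5, 3.2, 5.5]
finger_gap: 12.7
t 17.4 tcp [600.3 -10.1 115.2] jawyaw -0.135 x-axis [ 0. -0. -1.] instand [-39.5  -8.3] F [-2.5  3.2  5.5] Tq [0.55 0.22 0.06] gap 12.7 q6 0.02
```

```bash
python3 -m pendant '-0.01 -0.06 0 0 6; -0.01 -0.06 0 0 6' | sed -n '2p;4p;5p'; python3 -m pendant '-0.01 -0.06 0 0 6; -0.01 -0.06 0 0 6' | sed -n '2p;4p;5p';  python3 -c "
from tool import *
state()"
```

```text
tcp_pos: [600.3, -10.4, 115.3]
force: [-1.9, 6.0, 6.1]
finger_gap: 12.2
tcp_pos: [600.4, -10.7, 115.4]
force: [-1.3, 8.3, 5.4]
finger_gap: 12.4
t 17.9 tcp [600.4 -10.7 115.4] jawyaw -0.134 x-axis [ 0.002  0.004 -1.   ] instand [-39.4  -8.8] F [-1.3  8.3  5.4] Tq [1.33 0.02 0.13] gap 12.4 q6 0.02
```

A firm stop at y of about -8.8: motion ceased and the force rose to 8 N. I'll check that it's latched by easing back gently.

```bash
python3 -m pendant '0.01 0.11 0 0 6; 0.02 0.18 0 0 6; 0.02 0.18 0 0 6' | sed -n '2p;4p'; python3 -m pendant '0.01 0.08 0 0 6; 0.01 0.08 0 0 6' | sed -n '2p;4p'; python3 -m pendant '0.01 0.08 0 0 6; 0.01 0.08 0 0 6' | sed -n '2p;4p'; python3 -m pendant '0.01 0.08 0 0 6; 0.01 0.08 0 0 6' | sed -n '2p;4p'
```

```text
tcp_pos: [600.5, -9.9, 115.2]
force: [-3.7, 0.2, 5.6]
tcp_pos: [600.9, -8.6, 115.2]
force: [-1.7, -1.9, 4.1]
tcp_pos: [601.2, -6.6, 115.2]
force: [-1.9, -1.3, 5.0]
tcp_pos: [601.3, -5.3, 115.2]
force: [-1.1, -4.0, 5.1]
```

Both stops are felt, about 5 mm apart, so the pawl is in the notch. I'll centre, release, rise and retreat.

```bash
python3 -m pendant '-0.01 -0.12 0.03 0 6; -0.01 -0.12 0.03 0 6; -0.01 -0.12 0.03 0 14; -0.01 -0.12 0.03 0 24; -0.01 -0.12 0.03 0 24; -0.01 -0.12 0.4 0 24'; python3 -m pendant '0 0 0.5 0 24; 0 0 1.5 0 24; 0 0 2.5 0 24; 0 0 3.5 0 24; -1 0 4 0 24; -2.5 0 4 0 24; -4.5 0 4 0 24; -6 0 4 0 24'
python3 - <<'E'
from tool import *
state()
s=get_image("side"); t=get_image("top")
a=cv2.resize(s["pixels"][125:225,140:240],(400,400),interpolation=cv2.INTER_CUBIC)
b=cv2.resize(t["pixels"][110:190,220:300],(400,400),interpolation=cv2.INTER_CUBIC)
cv2.imwrite("pics/f.png",np.hstack([a,b]))
E
```

```text
time: 19.77
tcp_pos: [600.3, -5.3, 123.9]
eef_rot: [-1.535, 1.568, 3.043]
force: [-0.6, 0.0, -0.0]
finger_gap: 23.9
time: 20.78
tcp_pos: [449.6, -5.4, 226.5]
eef_rot: [1.527, 1.568, -0.178]
force: [-0.4, -0.4, -0.1]
finger_gap: 23.7
t 20.77 tcp [449.6  -5.4 226.5] jawyaw -0.135 x-axis [ 0.003 -0.    -1.   ] instand [-189.4  -24.2] F [-0.4 -0.4 -0.1] Tq [-0.01 -0.    0.07] gap 23.7 q6 -0.0
```

View pics/f.png

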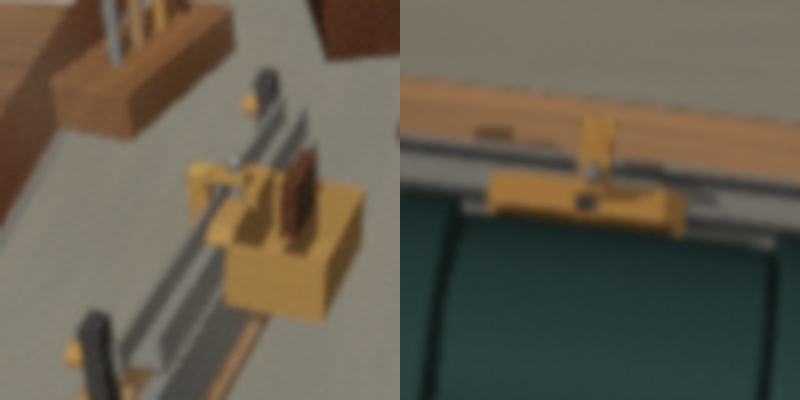

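The last picture shows the tray hanging on the rail with the holder at (595,165) above the notch at (587,203). I'll check the pawl's ball height numerically against the first image, then hand in.

Run:
```python
from h import *
import pickle
s0=pickle.load(open("side0.pkl","rb"))["pixels"]; s1=get_image("side")["pixels"]
def sh(c,r=5):
    u,v=c; up=lambda i:cv2.resize(i,None,fx=8,fy=8,interpolation=cv2.INTER_CUBIC)
    T=up(s0[v-r:v+r,u-r:u+r]); I=up(s1[v-r-5:v+r+5,u-r-5:u+r+5]); m=cv2.matchTemplate(I,T,cv2.TM_CCOEFF_NORMED); _,mx,_,l=cv2.minMaxLoc(m); return round(mx,3),(np.array(l)/8-5).tolist()
print("ball",sh((198,165),3),"holder arm",sh((190,170),4),"far post",sh((206,145)))
print(get_obs()["force"])
```

```text
ball (0.991, [0.0, 0.0]) holder arm (0.96, [-0.125, 0.0]) far post (0.998, [0.0, 0.0])
[ 0.0443858  -0.3239845   0.00201804]
```

The ball is at its original height, so the pawl is fully down in the notch.

```bash
python3 -c "
from workcell import sign_off,get_obs
print(get_obs()['time']); print(sign_off())"
```

```text
20.925
the job is handed in; nothing more can be done
None
```

The tray is hanging on the rail with the spring pawl in its notch. I handed the job in at 20.9 s with the gripper clear and the wrist force near zero.

- **Hanging:** I picked the tray up by its grip plate and set it down at y ≈ +89 mm on the stand, clear of the pawl. Contact put the rail top at about 129 mm. I then let go, and it hung on its own.
- **First slide failed:** I closed the fingers and slid them along, but they missed the plate and the tray stayed put. The images showed the fingertips about 30 mm above the projected tool point, which disagrees with the stated tool frame. I gripped again about 20 mm lower, and the tray then followed.
- **Latching:** The tray met a firm stop at y ≈ −9 mm, where force rose to about 8 N, the highest sliding force I read. Easing back gave a softer stop (about 4 N) roughly 5 mm the other way, a little more than the 4 mm of play the notch allows.
- **Last checks:** The final picture shows the tray hanging with the notch under the pawl holder. The pawl's ball matched its height in the first image to within a fraction of a pixel, against about 2 pixels if it were still raised, so the pawl is down.
- **Bystanders:** The forces read at each stop gave no sign of touching the rack, dome, wheel or scraper. I did not measure their positions again at the end.

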